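# Put the bench scraper home in the deep slot of the blade block

### The arm

A 6-joint arm with a two-finger parallel gripper is mounted at the origin on the work surface. World frame = base frame: x ahead of the robot, y to its left, z up, the work surface at z = 0. Lengths are in m, angles in rad, forces in N, time in s.
With the tool pointing down it reaches from about 0.35 to 0.775 m from the base axis. Payload 5.5 kg.
Tool frame: the origin (TCP) lies midway between the tips of the shut fingers; the grasp point (between the pads) lies 19 mm behind it; z points along the fingers, y is the line along which they close (so a half turn about z gives the same grasp; the last joint's range is limited). The gripper opens to 85 mm and grips with 20 to 120 N. Pads are 22 mm wide; open, the fingers measure 114 mm over their backs; the gripper's body (76 mm by 85 mm) begins 54 mm behind the grasp point. The pads swing forward as they close: fully open they stand 13 mm farther back than shut.
Start: joints at [-1.42, 0.313, 0.046, 1.304, 0, 1.431], TCP at [0.165, -0.551, 0.231] pointing down, gripper open.
Joint ranges: [-2.76, 2.76], [-0.86, 1.69], [-1.03, 1.26], [-2.2, 2.34], [-1.47, 1.5], [-3.14, 3.14]. Speed limits (rad/s): [2.57, 2.57, 3.14, 3.14, 3.14, 3.14].

### API

Orientations are given as a unit quaternion [w, x, y, z].
In Python, from workcell import env gives the robot as it stands. The module is installed in compiled form; this text tells all that it offers.
- The arm moves only by the tool carry_out, never from a script. Its argument "series" is a list of rows, each an object with "delta_rot": the turn, a rotation vector about the world's x, y, z normalised to -1 to 1, where 1 is 0.1 rad, a list of three; "travel": the shift along the world's x, y, z normalised to -1 to 1, where 1 is 0.025 m, a list of three; "fingers": the closure, from -1 (fully open) to 1 (shut). In form: [{"delta_rot": [ax, ay, az], "travel": [tx, ty, tz], "fingers": fingers}, ...]. A call has 1 to 5 rows; each row shifts and turns the commanded pose from where the row before left it; what a row does not reach is not made up. A row lasts 1/8 s, in which the tool goes at most 62.5 mm and 10.7 degrees, less where a joint would pass 70% of its speed; a pose out of reach is approached as far as the arm can. A call with a number of a shift or a turn outside -1 to 1 is refused whole. A call with a gripper value outside its range is refused whole. The fingers move at their own pace and stop on an object; "squeeze" is the grip in N (left out, the last holds). Time passes only in rows, so rows that do not move let the fingers close. It gives the time, the measured TCP pose, the force, the opening and the grip force at its end, in the units of the state.
- env.get_state(): the state, without advancing time (a new reading comes with each control period).
- env.read_camera(name): name is "side" or "top" or "wrist"; returns a dict with "color" (384x512x3 uint8, red, green, blue), "fx", "fy", "cx", "cy" (pixels), "world_from_camera" (4x4, takes a point from camera to world coordinates); the wrist camera has in their place "hand_eye" (4x4, takes a point from camera to tool coordinates, whose origin is the TCP and whose axes are the flange's). Camera axes: x right, y up, looking along -z (the intrinsics and any distortion apply to the point x, -y, -z); pixel columns grow to the right and rows downward; lengths in m; the calibration is good to about 2 mm. A picture is of the moment at which its call begins: read the wrist's pose just before it. There is no depth.
- env.hand_in(): hands the job in; it is judged then, once.
The state is a dict: "clock": time; "joint_pos": joint angles; "qvel": joint speeds; "tau": joint torques, N m; "tcp_pos": TCP position; "orientation": TCP orientation; "wrist_force": force on the tool from outside, world axes, zero at the start; "ft_torque": the same for the moment, N m; "finger_gap": finger opening in m; "grip_force": force on a finger pad.
Only numpy, scipy, OpenCV 4.12 (cv2) and the standard library are available. Lean on these libraries where they do the work, as an engineer would, in place of code of your own. Each camera call takes 0.05 s, during which the arm holds its last target. There are 200 camera calls.

### The job

Take the big bench scraper out of the leaning drainer and put it away in the wooden blade block, blade down, so that the blade is fully home with the underside of its handle resting on the block's top, then let go. Only one of the three look-alike slots is deep enough for this blade and it cannot be seen which, so feel for it. Do not shove the mug, the spice jar or the soap bottle about.

Things in the scene. Friction and masses are not known exactly. Their poses are not given: they have to be found in the camera images.
- scraper: Bench scraper: flat steel blade 4 mm thick (x), 110 wide (y), 80 high (z) under a dark wooden handle 26 thick (x), 114 long (y), 40 high (z 80 to 120). Origin: middle of the blade's lower edge; z points up the blade to the handle. It starts in the drainer, leaning about 0.41 rad with the handle towards the drainer's -x side. About 0.3 kg. A half turn about z makes no difference.
- scraper_shoulder (a point): Middle of the underside of the scraper's handle, where the blade comes out: 80 mm above the blade's lower edge along the scraper's z. The handle overhangs the blade by 11 mm on both sides.
- block: Fixed pale wood block 140 (x) by 150 (y) by 100 mm high, origin under its centre, z up. Three like vertical slots in its flat top, 7 wide (x), 114 long (y), at x = -45, 0, +45, mouths chamfered 3 mm. One is deeper than the blade, which goes in up to the handle; in the others a hidden rigid stop halts it after 35 mm and 48 mm. Which slot is which changes with every start.
- block_top (a point): Centre of the block's top face, at the mouth of the middle slot, 100 mm above the worktop; x across the slots, y along them.
- drainer: Fixed grey plastic drainer, base 110 mm (x) by 150 mm (y), origin at the middle of the underside. Its groove, 6.4 mm wide, 40 mm deep and closed at the ends, leans 0.35 rad: from its floor (20 mm above the worktop, x = +15 mm) it rises towards -x. The scraper is drawn out along the lean.
- mug: White mug, 80 mm across, 90 mm high, to be left alone. Origin at the centre of its underside.
- spice_jar: Small jar with a lid, 48 mm across, 85 mm high, to be left alone. Origin at the centre of its underside.
- soap_bottle: Washing-up liquid bottle, 60 mm across, 160 mm high, to be left alone. Origin at the centre of its underside.
There are look-alikes about, which are no part of the job. There is more than one size of the scraper; the one meant has the size given above.

How it is judged:
On the way:
1. the scraper is lifted clear of the drainer, its blade edge more than 110 mm above the worktop (height (world z) of scraper above 0.11 m), for 0.1 s.
At the end, for the whole second after the job is handed in: The scraper stands upright (within 0.08 rad) and at rest in a slot of the block, blade down, the underside of its handle within 4 mm of the block's top face (z of scraper_shoulder in the frame of block between 0.096 and 0.104 m and x of scraper_shoulder in the frame of block between -0.055 and 0.055 m and y of scraper_shoulder in the frame of block between -0.01 and 0.01 m and angle between scraper's own z axis and vertical below 0.08 rad and angle between the y axis of scraper and the y axis of block, either way round below 0.1 rad and linear speed of scraper below 0.02 m/s); the robot touches nothing.
It fails at once if the mug is moved more than 30 mm or tipped (distance of mug from where it was at the start of the episode above 0.03 m or angle between mug's own z axis and vertical above 0.4 rad).
It fails at once if the spice jar is moved more than 30 mm or tipped (distance of spice_jar from where it was at the start of the episode above 0.03 m or angle between spice_jar's own z axis and vertical above 0.4 rad).
It fails at once if the soap bottle is moved more than 30 mm or tipped (distance of soap_bottle from where it was at the start of the episode above 0.03 m or angle between soap_bottle's own z axis and vertical above 0.4 rad).
It also fails if it takes over 61 s, if anything falls off the work surface, if the arm or the gripper's body presses on something with over 40 N, if the wrist force passes 120 N, or if a joint passes its speed limit or range.

## Working session

There is one attempt and no reset: what is moved stays moved. The work goes in short steps, Python scripts to look and compute and a tool call to move; the robot and the scene stay as the last step left them, time stands still between calls to the robot, and variables do not carry over. Pictures are saved under pics/ and viewed, at most 10 in all, crops included, and the job is handed in when it is done.

Besides the shell and the picture viewer there is one more tool, called after "Call:" as a command line: name --argument value ..., lists and objects as JSON in quotes. carry_out: Moves the arm, as the interface text tells. Its arguments: {"type":"object","properties":{"series":{"type":"array","items":{"type":"object","properties":{"delta_rot":{"type":"array","items":{"type":"number"}},"travel":{"type":"array","items":{"type":"number"}},"fingers":{"type":"number"}}}},"squeeze":{"type":"number"}},"required":["series"]}

```bash
mkdir -p pics
python3 - <<'E'
from workcell import env
import cv2,numpy as np,pickle
d={}
for n in("side","top"):
    c=env.read_camera(n);d[n]=c;cv2.imwrite(f"pics/{n}0.png",c["color"][:,:,::-1])
    print(n,c["fx"],c["fy"],c["cx"],c["cy"],np.round(c["world_from_camera"],3).tolist(),[k for k in c])
pickle.dump(d,open("cams.pkl","wb"))
print(env.get_state())
E
```

```text
side 490.75350102745114 490.75350102745114 265.2126979268342 192.40024694274777 [[-0.792, 0.361, -0.492, -0.025], [-0.611, -0.456, 0.647, 0.852], [0.009, 0.813, 0.582, 0.766], [0.0, 0.0, 0.0, 1.0]] ['color', 'fx', 'fy', 'cx', 'cy', 'world_from_camera']
top 485.8872905204893 485.8872905204893 259.6241204531083 195.10114072965857 [[-0.008, 0.996, -0.088, 0.455], [-1.0, -0.006, 0.021, 0.118], [0.02, 0.089, 0.996, 1.422], [0.0, 0.0, 0.0, 1.0]] ['color', 'fx', 'fy', 'cx', 'cy', 'world_from_camera']
{'clock': 0.1, 'joint_pos': array([-1.41959860e+00,  3.13913670e-01,  4.51018718e-02,  1.30362658e+00,
        1.53971987e-05,  1.43120675e+00]), 'qvel': array([-0.00060417, -0.00163072,  0.00307857, -0.00122353,  0.00010351,
       -0.00081353]), 'tau': array([ 2.21384158e-03, -4.81727242e+01,  2.99242347e+01,  1.28351551e-02,
       -1.60329014e-04,  1.76023633e-05]), 'tcp_pos': array([ 0.16478708, -0.55039967,  0.23050847]), 'orientation': array([-8.21055536e-04,  9.89448617e-01,  1.44881885e-01,  2.93320804e-06]), 'wrist_force': array([-0.1400082 ,  0.39800662,  0.42777835]), 'ft_torque': array([-0.00411975,  0.00447906, -0.00992603]), 'grip_force': 0.0, 'finger_gap': 0.08553916629130069}
```

View pics/top0.png

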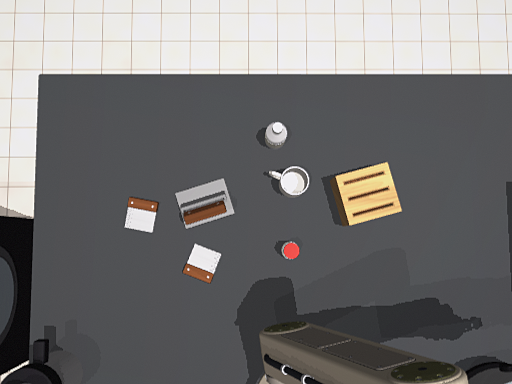

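View pics/side0.png

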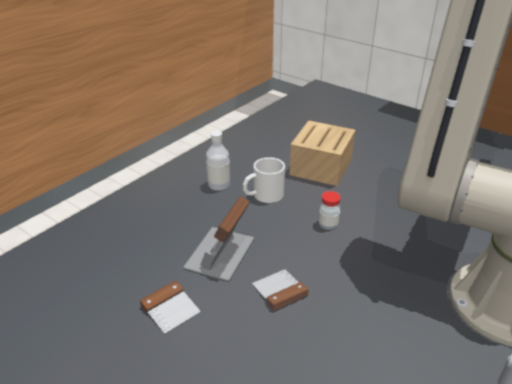

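The top view shows three candidates: the scraper in the drainer at about (206,210), a flat one at (141,215) and a flat one at (202,263). The one standing in the drainer matches the description. The block is at (367,193), the mug at (292,181), the soap bottle at (276,134) and the jar at (290,250). Next I'll check the choice with a close crop.

```bash
cat > h.py <<'E'
import cv2,numpy as np,pickle
D=pickle.load(open("cams.pkl","rb"))
def ray(n,u,v):
    c=D[n];T=np.array(c["world_from_camera"]);d=T[:3,:3]@[(u-c["cx"])/c["fx"],-(v-c["cy"])/c["fy"],-1];return T[:3,3],d
def at(n,u,v,z):
    o,d=ray(n,u,v);return o+d*(z-o[2])/d[2]
def proj(n,P):
    c=D[n];T=np.linalg.inv(c["world_from_camera"]);q=np.atleast_2d(P)@T[:3,:3].T+T[:3,3]
    return np.c_[c["cx"]-c["fx"]*q[:,0]/q[:,2],c["cy"]+c["fy"]*q[:,1]/q[:,2]]
E
python3 - <<'E'
from h import *
t=D["top"]["color"][:,:,::-1];s=D["side"]["color"][:,:,::-1]
z=lambda im,x,y,w,h,k:cv2.resize(im[y:y+h,x:x+w],None,fx=k,fy=k,interpolation=cv2.INTER_CUBIC)
a=z(t,165,170,80,70,5);b=z(t,325,155,80,75,5)[:350];
c=z(s,180,190,80,50,5);d=z(s,285,115,80,50,5)
cv2.imwrite("pics/crop.png",np.vstack([np.hstack([a,b]),np.hstack([c,d])]))
for n,u,v,zz in[("top",367,193,.1),("top",206,210,.1),("top",292,181,.09),("top",290,250,.085),("top",276,134,.1)]:print(u,v,at(n,u,v,zz).round(3))
E
```

```text
367 193 [ 0.576 -0.204  0.1  ]
206 210 [0.532 0.237 0.1  ]
292 181 [0.612 0.001 0.09 ]
290 250 [0.422 0.008 0.085]
276 134 [0.742 0.044 0.1  ]
```

View pics/crop.png

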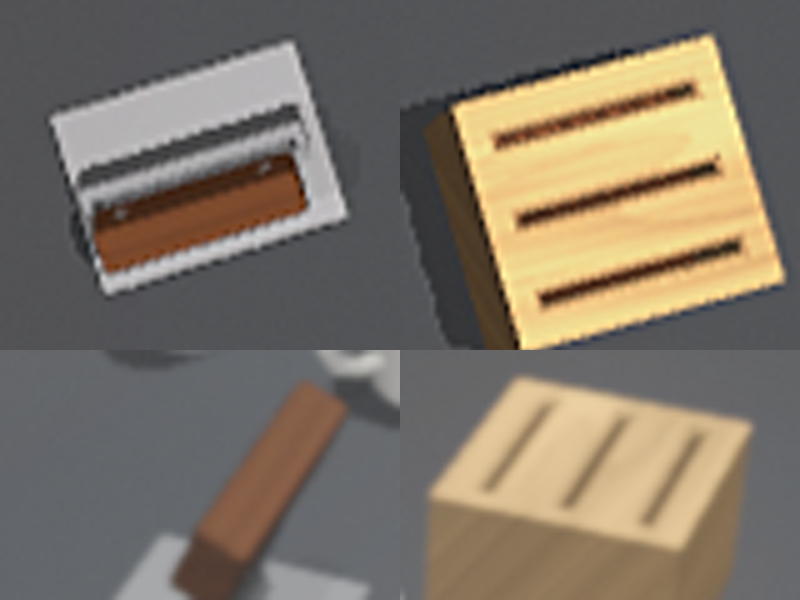

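The crop settles the choice: the handle in the drainer spans the full ~114 mm and stands in the groove leaning towards the robot side, and the block has three slots in its top. I'll fit the poses from the corners in both views.

Run:
```python
from h import *
from scipy.optimize import least_squares as LS
from scipy.spatial.transform import Rotation as R
f=lambda L,ox,oy:(np.array(L,float)+.5)/5-.5+[ox,oy]
# block
bt=f([(50,103),(313,33),(385,275),(120,350),(97,140),(293,90),(118,220),(318,167),(140,299),(340,243)],325,155)
bs=f([(120,27),(352,73),(282,200),(30,145),(147,55),(90,138),(225,68),(168,157),(302,85),(247,172)],285,115)
c=lambda x,y,z=.1:(x,y,z)
Pt=np.array([c(.07,.075),c(.07,-.075),c(-.07,-.075),c(-.07,.075)]+[c(s,e*.057) for s in(.045,0,-.045) for e in(1,-1)])
Ps=np.array([c(.07,-.075),c(-.07,-.075),c(-.07,.075),c(.07,.075)]+[c(s,e*.057) for s in(.045,0,-.045) for e in(-1,1)])
T=lambda p,P:R.from_euler('z',p[2]).apply(P)+[p[0],p[1],0]
for vs in((1,1),(1,0),(0,1)):
    r=LS(lambda p:np.r_[vs[0]*(proj("top",T(p,Pt))-bt).ravel(),vs[1]*(proj("side",T(p,Ps))-bs).ravel()],[.576,-.204,.27])
    print("block",r.x.round(4),np.abs(r.fun).max().round(2),np.sqrt(np.mean(r.fun**2)).round(2))
# scraper: x,y,z,yaw,lean
st=f([(105,272),(305,207),(95,233),(298,175),(95,207),(290,152)],165,170)
ss=f([(305,30),(347,57),(238,210),(195,180)],180,190)
a,b,h=.013,.057,.12
Qt=np.array([(-a,b,h),(-a,-b,h),(a,b,h),(a,-b,h),(a,b,.08),(a,-b,.08)])
Qs=np.array([(a,-b,h),(-a,-b,h),(-a,b,h),(a,b,h)])
S=lambda p,P:R.from_euler('ZY',[p[3],-p[4]]).apply(P)+p[:3]
for vs in((1,1),(1,0),(0,1)):
    r=LS(lambda p:np.r_[vs[0]*(proj("top",S(p,Qt))-st).ravel(),vs[1]*(proj("side",S(p,Qs))-ss).ravel(),(p[4]-.41)*20,(p[2]-.021)*500],[.55,.237,.02,.27,.41])
    print("scr",r.x.round(4),r.fun.round(1).tolist())
    print(" grasp pt z=.1",S(r.x,np.array([0,0,.1])).round(4))
# drainer top rim: base footprint
dt=f([(50,118),(293,40),(348,213),(108,293)],165,170)
for z in(.0,.03,.05,.06):
    q=[at("top",*p,z) for p in dt];print(z,np.mean(q,0).round(4),[np.linalg.norm(q[i]-q[i-1]).round(4) for i in range(4)])
```

```text
block [ 0.576  -0.2061  0.2604] 1.75 0.65
block [ 0.5764 -0.2073  0.2565] 0.82 0.24
block [ 0.5738 -0.2016  0.2662] 0.98 0.34
scr [0.569  0.2527 0.0183 0.2822 0.4313] [-0.5, 0.3, 0.6, 1.1, -1.5, -0.6, -0.7, -1.3, -1.3, -0.7, -0.1, -1.6, 0.3, -1.0, 1.8, -0.1, 1.8, 0.4, -0.4, -0.5, 0.4, -1.4]
 grasp pt z=.1 [0.5288 0.2411 0.1091]
scr [0.5649 0.2501 0.0207 0.2825 0.4036] [-0.0, 0.7, 1.2, 1.5, -1.0, -0.3, -0.1, -1.0, -0.7, -0.0, 0.6, -0.9, 0.0, -0.0, 0.0, -0.0, 0.0, -0.0, 0.0, -0.0, -0.1, -0.2]
 grasp pt z=.1 [0.5271 0.2392 0.1126]
scr [0.5667 0.2572 0.0207 0.2885 0.4244] [-0.0, 0.0, -0.0, 0.0, -0.0, 0.0, -0.0, -0.0, -0.0, 0.0, -0.0, -0.0, -0.7, -0.9, 0.9, 0.0, 1.0, 0.8, -1.3, -0.1, 0.3, -0.2]
 grasp pt z=.1 [0.5272 0.2455 0.1118]
0.0 [0.5597 0.2498 0.    ] [np.float64(0.1082), np.float64(0.1492), np.float64(0.107), np.float64(0.1471)]
0.03 [0.5575 0.247  0.03  ] [np.float64(0.1059), np.float64(0.1461), np.float64(0.1048), np.float64(0.144)]
0.05 [0.556  0.2452 0.05  ] [np.float64(0.1044), np.float64(0.144), np.float64(0.1033), np.float64(0.1419)]
0.06 [0.5553 0.2442 0.06  ] [np.float64(0.1036), np.float64(0.1429), np.float64(0.1025), np.float64(0.1408)]
```

Call:
carry_out --series '[{"travel": [1, 1, 0.2], "delta_rot": [0, 0, 1], "fingers": -1}, {"travel": [1, 1, 0.2], "delta_rot": [0, 0, 1], "fingers": -1}, {"travel": [1, 1, 0.2], "delta_rot": [0, 0, 1], "fingers": -1}, {"travel": [1, 1, 0.2], "delta_rot": [0, 0, 1], "fingers": -1}, {"travel": [1, 1, 0.2], "delta_rot": [0, 0, 1], "fingers": -1}]'

```text
clock: 0.72
tcp_pos: [0.2904, -0.4248, 0.2561]
orientation: [-0.0, 0.922, 0.387, 0.0]
wrist_force: [0.2, -0.0, -0.3]
finger_gap: 0.0852
grip_force: 0.0
```

Call:
carry_out --series '[{"travel": [1, 1, 0.2], "delta_rot": [0, 0, 1], "fingers": -1}, {"travel": [1, 1, 0.2], "delta_rot": [0, 0, 1], "fingers": -1}, {"travel": [1, 1, 0.2], "delta_rot": [0, 0, 1], "fingers": -1}, {"travel": [1, 1, 0.2], "delta_rot": [0, 0, 1], "fingers": -1}, {"travel": [1, 1, 0.2], "delta_rot": [0, 0, 1], "fingers": -1}]'

```text
clock: 1.35
tcp_pos: [0.4154, -0.2998, 0.2811]
orientation: [-0.0, 0.798, 0.603, -0.0]
wrist_force: [0.3, -0.8, 0.6]
finger_gap: 0.0852
grip_force: 0.0
```

Call:
carry_out --series '[{"travel": [1, 1, 0.2], "delta_rot": [0, 0, 1], "fingers": -1}, {"travel": [1, 1, 0.2], "delta_rot": [0, 0, 1], "fingers": -1}, {"travel": [1, 1, 0], "delta_rot": [0, 0, 1], "fingers": -1}, {"travel": [0, 0, 0], "delta_rot": [0, 0, 1], "fingers": -1}, {"travel": [0, 0, 0], "delta_rot": [0, 0, 1], "fingers": -1}]'

```text
clock: 1.98
tcp_pos: [0.49, -0.2251, 0.2907]
orientation: [-0.001, 0.623, 0.782, -0.0]
wrist_force: [-0.4, 0.4, -0.5]
finger_gap: 0.0854
grip_force: 0.0
```

Run:
```python
from h import *
from workcell import env
s=env.get_state();c=env.read_camera("wrist")
pickle.dump((s,c),open("w1.pkl","wb"));cv2.imwrite("pics/w1.png",c["color"][:,:,::-1])
print(s["tcp_pos"],s["orientation"],c["fx"],c["cx"],c["cy"],c["hand_eye"].round(4).tolist(),[k for k in c])
```

```text
[ 0.49003403 -0.22512649  0.29072533] [-5.81711937e-04  6.23361364e-01  7.81933673e-01 -3.98615779e-05] 295.7124267138625 257.9785442617461 189.33000616919935 [[0.0009, 0.9519, 0.3064, 0.0795], [1.0, -0.0007, -0.0006, -0.0014], [-0.0003, 0.3064, -0.9519, -0.1423], [0.0, 0.0, 0.0, 1.0]] ['color', 'fx', 'fy', 'cx', 'cy', 'hand_eye']
```

View pics/w1.png

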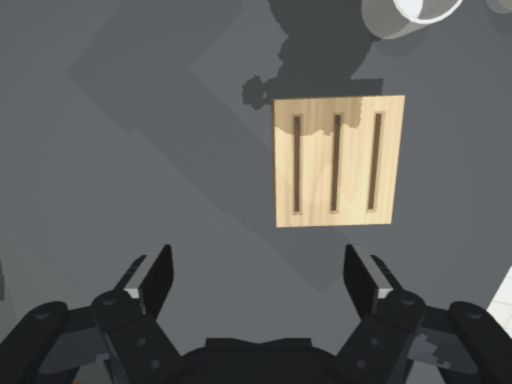

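The wrist view shows the block's top corners at (273,98), (404,96), (392,223) and (277,227), with the slots at columns of about 298, 336 and 375. I'll fit the pose and go on to the drainer.

```bash
cat >> h.py <<'E'
from scipy.optimize import least_squares as LS
from scipy.spatial.transform import Rotation as R
def wcam(name,f):
    s,c=pickle.load(open(f,"rb"));T=np.eye(4);q=s["orientation"];T[:3,:3]=R.from_quat([*q[1:],q[0]]).as_matrix();T[:3,3]=s["tcp_pos"]
    c=dict(c);c["world_from_camera"]=T@c["hand_eye"];D[name]=c
E
python3 - <<'E'
from h import *
wcam("w","w1.pkl")
g=cv2.cvtColor(D["w"]["color"],cv2.COLOR_RGB2GRAY)
uv=np.array([(404,96),(392,223),(277,227),(273,98),(298,115),(297,214),(337,114),(334,213),(378,113),(372,211)],float)
uv[:4]=cv2.cornerSubPix(g,uv[:4].astype(np.float32).reshape(-1,1,2),(4,4),(-1,-1),(3,40,.01)).reshape(-1,2);print(uv[:4])
P=np.array([(.07,.075),(.07,-.075),(-.07,-.075),(-.07,.075)]+[(s,e*.0585) for s in(-.045,0,.045) for e in(1,-1)]);P=np.c_[P,np.full(len(P),.1)]
for ns in(4,10):
    r=LS(lambda p:(proj("w",R.from_euler('z',p[2]).apply(P[:ns])+[p[0],p[1],0])-uv[:ns]).ravel(),[.576,-.2,.26]);print(r.x.round(4),r.fun.round(1).tolist())
E
```

```text
[[404.45074463  94.93877411]
 [390.16677856 223.36070251]
 [276.11236572 226.68815613]
 [273.87298584  99.46045685]]
[ 0.5758 -0.2039  0.2593] [-0.0, 0.1, -0.1, -0.2, -0.0, -0.1, 0.1, 0.1]
[ 0.576  -0.2043  0.2632] [-0.3, 0.2, 0.2, -0.1, 0.2, 0.4, -0.1, 0.8, -1.1, 0.1, -0.3, 0.1, 1.1, -0.5, -0.2, -0.2, 1.5, -1.1, -1.0, 0.5]
```

Call:
carry_out --series '[{"travel": [0, 1, 0.4], "delta_rot": [0, 0, 0.5], "fingers": -0.3}, {"travel": [0, 1, 0], "delta_rot": [0, 0, 0], "fingers": -0.3}, {"travel": [0, 1, 0], "delta_rot": [0, 0, 0], "fingers": -0.3}, {"travel": [0, 1, 0], "delta_rot": [0, 0, 0], "fingers": -0.3}, {"travel": [0, 1, 0], "delta_rot": [0, 0, 0], "fingers": -0.3}]'

```text
clock: 2.65
tcp_pos: [0.4895, -0.1001, 0.301]
orientation: [-0.0, 0.606, 0.795, -0.0]
wrist_force: [-0.4, 0.2, 0.5]
finger_gap: 0.0552
grip_force: 0.0
```

Call:
carry_out --series '[{"travel": [-0.5, 1, 0], "delta_rot": [0, 0, 0], "fingers": -0.3}, {"travel": [-0.5, 1, 0], "delta_rot": [0, 0, 0], "fingers": -0.3}, {"travel": [-0.5, 1, 0], "delta_rot": [0, 0, 0], "fingers": -0.3}, {"travel": [-0.5, 1, 0], "delta_rot": [0, 0, 0], "fingers": -0.3}, {"travel": [-0.5, 1, 0], "delta_rot": [0, 0, 0], "fingers": -0.3}]'

```text
clock: 3.28
tcp_pos: [0.4267, 0.0248, 0.3011]
orientation: [-0.0, 0.606, 0.795, -0.0]
wrist_force: [-0.2, 0.7, 0.0]
finger_gap: 0.0558
grip_force: 0.0
```

Call:
carry_out --series '[{"travel": [0, 1, 0], "delta_rot": [0, 0, 0], "fingers": -0.3}, {"travel": [0, 1, 0], "delta_rot": [0, 0, 0], "fingers": -0.3}, {"travel": [0, 1, 0], "delta_rot": [0, 0, 0], "fingers": -0.3}, {"travel": [0, 1, 0], "delta_rot": [0, 0, 0], "fingers": -0.3}, {"travel": [0, 1, 0], "delta_rot": [0, 0, 0], "fingers": -0.3}]'

```text
clock: 3.9
tcp_pos: [0.4271, 0.1498, 0.3011]
orientation: [-0.0, 0.606, 0.795, -0.0]
wrist_force: [0.0, -0.7, 0.2]
finger_gap: 0.0553
grip_force: 0.0
```

Run:
```python
from h import *
from workcell import env
s=env.get_state();c=env.read_camera("wrist")
pickle.dump((s,c),open("w2.pkl","wb"));cv2.imwrite("pics/w2.png",c["color"][:,:,::-1])
print(s["tcp_pos"],s["orientation"],s["finger_gap"])
```

```text
[0.42709076 0.14980549 0.30108045] [-1.41668890e-04  6.06193011e-01  7.95317542e-01 -1.46214059e-04] 0.05526706835959156
```

View pics/w2.png

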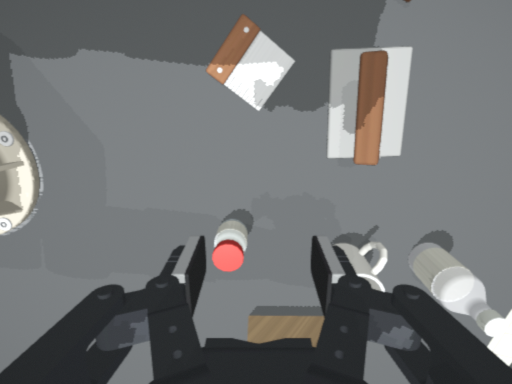

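The wrist view shows the drainer centred at about (369,104). The handle's top face has corners near (361,53), (388,53), (379,163) and (355,162), the jar is at (229,255) and the mug is at (360,265).

Run:
```python
from h import *
wcam("w","w2.pkl")
f=lambda L,ox,oy:(np.array(L,float)+.5)/5-.5+[ox,oy]
st=f([(105,272),(305,207),(95,233),(298,175)],165,170)
ss=f([(305,30),(347,57),(238,210),(195,180)],180,190)
sw=np.array([(361,52.5),(388,53),(379,163),(355,162)],float)
a,b,h=.013,.057,.12
Qt=np.array([(-a,b,h),(-a,-b,h),(a,b,h),(a,-b,h)]);Qs=np.array([(a,-b,h),(-a,-b,h),(-a,b,h),(a,b,h)]);Qw=np.array([(-a,b,h),(a,b,h),(a,-b,h),(-a,-b,h)])
S=lambda p,P:R.from_euler('ZY',[p[3],-p[4]]).apply(P)+p[:3]
for vs in((1,1,1),(0,0,1),(1,1,0)):
    r=LS(lambda p:np.r_[vs[0]*(proj("top",S(p,Qt))-st).ravel(),vs[1]*(proj("side",S(p,Qs))-ss).ravel(),vs[2]*(proj("w",S(p,Qw))-sw).ravel(),(p[4]-.41)*50,(p[2]-.0205)*500],[.55,.237,.02,.27,.41])
    p=r.x;print("scr",p.round(4),r.fun[-10:].round(1).tolist())
    print(" z=.087",S(p,np.array([0,0,.087])).round(4),"z=.187",S(p,np.array([0,0,.187])).round(4))
g=cv2.cvtColor(D["w"]["color"],cv2.COLOR_RGB2GRAY)
# desired tool orientation: z=-scraper z, y=scraper x
M=R.from_euler('ZY',[p[3],-p[4]]).as_matrix();Rt=np.c_[-np.cross(-M[:,0],-M[:,2])*-1*0+np.cross(M[:,0],-M[:,2]),M[:,0],-M[:,2]]
s,_=pickle.load(open("w2.pkl","rb"));q=s["orientation"];Rc=R.from_quat([*q[1:],q[0]])
print("rotvec",(R.from_matrix(Rt)*Rc.inv()).as_rotvec().round(4),"yaw now",np.arctan2(*Rc.as_matrix()[[1,0],1]))
```

```text
scr [0.5693 0.2557 0.017  0.3079 0.4298] [-0.4, 0.3, 1.0, -2.7, -0.2, 2.8, -1.3, 2.4, 1.0, -1.8]
 z=.087 [0.5347 0.2447 0.096 ] z=.187 [0.495  0.2321 0.1869]
scr [0.5703 0.2568 0.0154 0.3154 0.4343] [-0.5, 0.2, 0.7, -3.0, 0.3, 2.0, -0.6, 1.7, 1.2, -2.5]
 z=.087 [0.5355 0.2455 0.0944] z=.187 [0.4955 0.2324 0.1851]
scr [0.5689 0.253  0.0179 0.2865 0.4256] [0.0, 0.0, 0.0, -0.0, -0.0, 0.0, -0.0, 0.0, 0.8, -1.3]
 z=.087 [0.5345 0.2429 0.0972] z=.187 [0.4949 0.2312 0.1883]
rotvec [ 0.1166 -0.4097  0.018 ] yaw now 0.2682661953514786
```

Call:
carry_out --series '[{"travel": [0.54, 0.66, -0.9], "delta_rot": [0.29, -1, 0.04], "fingers": -0.3}, {"travel": [0.54, 0.66, -0.9], "delta_rot": [0.29, -1, 0.04], "fingers": -0.3}, {"travel": [0.54, 0.66, -0.9], "delta_rot": [0.29, -1, 0.04], "fingers": -0.3}, {"travel": [0.54, 0.66, -0.9], "delta_rot": [0.29, -1, 0.04], "fingers": -0.3}, {"travel": [0.54, 0.66, -0.9], "delta_rot": [0, 0, 0], "fingers": -0.3}]'

```text
clock: 4.58
tcp_pos: [0.4919, 0.2308, 0.1864]
orientation: [0.123, 0.587, 0.783, 0.165]
wrist_force: [-0.1, -0.4, 0.7]
finger_gap: 0.0553
grip_force: 0.0
```

Run:
```python
from h import *
from workcell import env
s=env.get_state();c=env.read_camera("wrist")
pickle.dump((s,c),open("w3.pkl","wb"));cv2.imwrite("pics/w3.png",c["color"][:,:,::-1])
print(s["tcp_pos"],s["orientation"],s["finger_gap"])
```

```text
[0.49194458 0.23079727 0.18644912] [0.12265508 0.58674244 0.78317268 0.16531666] 0.0553355678829816
```

View pics/w3.png

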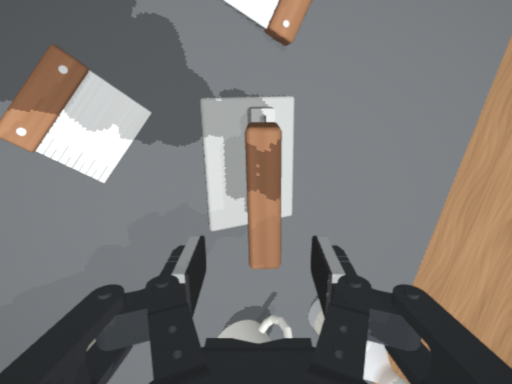

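The handle is between the fingers. Its top face runs from (246,125) and (281,125) to (281,268) and (250,268), close to centred.

Run:
```python
from h import *
s,c=pickle.load(open("w3.pkl","rb"))
uv=np.array([(246.5,124),(281,124),(281,268),(250,268)],float)
a,b=.013,.057
# tool frame handle top points: tool x= +scraper y(ish), tool y=scraper x ; unknown centre (x,y,z), yaw, tilt about tool x
P=np.array([(b,-a,0),(b,a,0),(-b,a,0),(-b,-a,0)])
T=np.linalg.inv(c["hand_eye"])
def pr(p):
    X=R.from_euler('zxy',[p[3],p[4],p[5]]).apply(P)+p[:3];q=X@T[:3,:3].T+T[:3,3]
    return np.c_[c["cx"]-c["fx"]*q[:,0]/q[:,2],c["cy"]+c["fy"]*q[:,1]/q[:,2]]
r=LS(lambda p:np.r_[(pr(p)-uv).ravel(),p[4]*30,p[5]*100],[0,0,.06,0,0,0]);print(r.x.round(4),r.fun.round(1))
q=s["orientation"];Rc=R.from_quat([*q[1:],q[0]])
print("top centre world",(Rc.apply(r.x[:3])+s["tcp_pos"]).round(4)); print("tool axes\n",Rc.as_matrix().round(3))
goal=np.array([r.x[0],r.x[1],r.x[2]+.033]); print("delta to grasp, world",Rc.apply(goal).round(4))
```

```text
[ 0.0028  0.0038  0.0659 -0.0179 -0.0048 -0.0038] [-1.4  0.6  1.5 -0.1  0.5 -0.5 -0.6 -0.1 -0.1 -0.4]
top centre world [0.52   0.242  0.1276]
tool axes
 [[-0.281  0.878  0.386]
 [ 0.96   0.257  0.115]
 [ 0.002  0.403 -0.915]]
delta to grasp, world [ 0.0408  0.015  -0.089 ]
```

Call:
carry_out --series '[{"travel": [0.41, 0.15, -0.89], "delta_rot": [0, 0, 0.18], "fingers": -0.3}, {"travel": [0.41, 0.15, -0.89], "delta_rot": [0, 0, 0], "fingers": -0.3}, {"travel": [0.41, 0.15, -0.89], "delta_rot": [0, 0, 0], "fingers": -0.3}, {"travel": [0.41, 0.15, -0.89], "delta_rot": [0, 0, 0], "fingers": -0.3}, {"travel": [0, 0, 0], "delta_rot": [0, 0, 0], "fingers": -0.3}]'

```text
clock: 5.25
tcp_pos: [0.5349, 0.2457, 0.0978]
orientation: [0.121, 0.58, 0.789, 0.165]
wrist_force: [-1.2, 0.4, -0.7]
finger_gap: 0.0554
grip_force: 0.0
```

Call:
carry_out --series '[{"travel": [0, 0, 0], "delta_rot": [0, 0, 0], "fingers": 0.2}, {"travel": [0, 0, 0], "delta_rot": [0, 0, 0], "fingers": 0.5}, {"travel": [0, 0, 0], "delta_rot": [0, 0, 0], "fingers": 0.8}, {"travel": [0, 0, 0], "delta_rot": [0, 0, 0], "fingers": 1}]' --squeeze 50

```text
clock: 5.75
tcp_pos: [0.5343, 0.246, 0.1003]
orientation: [0.121, 0.579, 0.789, 0.166]
wrist_force: [-5.3, -2.6, 4.5]
finger_gap: 0.0254
grip_force: 48.9
```

Call:
carry_out --series '[{"travel": [-0.13, -0.04, 0.38], "delta_rot": [0, 0, 0], "fingers": 1}, {"travel": [-0.13, -0.04, 0.38], "delta_rot": [0, 0, 0], "fingers": 1}]' --squeeze 80

```text
clock: 6.0
tcp_pos: [0.5279, 0.2442, 0.1188]
orientation: [0.121, 0.579, 0.789, 0.166]
wrist_force: [-1.0, -0.4, -4.9]
finger_gap: 0.0249
grip_force: 78.7
```

Call:
carry_out --series '[{"travel": [-0.26, -0.08, 0.75], "delta_rot": [0, 0, 0], "fingers": 1}, {"travel": [-0.26, -0.08, 0.75], "delta_rot": [0, 0, 0], "fingers": 1}, {"travel": [-0.26, -0.08, 0.75], "delta_rot": [0, 0, 0], "fingers": 1}]'

```text
clock: 6.38
tcp_pos: [0.5097, 0.2386, 0.1766]
orientation: [0.122, 0.579, 0.789, 0.168]
wrist_force: [0.4, 0.5, -3.2]
finger_gap: 0.025
grip_force: 79.0
```

Call:
carry_out --series '[{"travel": [0, 0, 1], "delta_rot": [0, 0, 0], "fingers": 1}, {"travel": [0, 0, 1], "delta_rot": [-0.29, 1, 0], "fingers": 1}, {"travel": [0, 0, 1], "delta_rot": [-0.29, 1, 0], "fingers": 1}, {"travel": [0, 0, 1], "delta_rot": [-0.29, 1, 0], "fingers": 1}, {"travel": [0, 0, 1], "delta_rot": [-0.29, 1, 0], "fingers": 1}]'

```text
clock: 7.0
tcp_pos: [0.5103, 0.2388, 0.3028]
orientation: [-0.004, 0.593, 0.805, 0.003]
wrist_force: [1.6, 0.6, -3.4]
finger_gap: 0.0251
grip_force: 79.4
```

Call:
carry_out --series '[{"travel": [0.2, -1, 0], "delta_rot": [0, 0, 0], "fingers": 1}, {"travel": [0.2, -1, 0], "delta_rot": [0, 0, 0], "fingers": 1}, {"travel": [0.2, -1, 0], "delta_rot": [0, 0, 0], "fingers": 1}, {"travel": [0.2, -1, 0], "delta_rot": [0, 0, 0], "fingers": 1}, {"travel": [0.2, -1, 0], "delta_rot": [0, 0, 0], "fingers": 1}]'

```text
clock: 7.62
tcp_pos: [0.5355, 0.1129, 0.3012]
orientation: [-0.003, 0.593, 0.805, 0.004]
wrist_force: [0.2, 0.0, -3.4]
finger_gap: 0.025
grip_force: 79.9
```

Call:
carry_out --series '[{"travel": [0.2, -1, 0], "delta_rot": [0, 0, 0], "fingers": 1}, {"travel": [0.2, -1, 0], "delta_rot": [0, 0, 0], "fingers": 1}, {"travel": [0.2, -1, 0], "delta_rot": [0, 0, 0], "fingers": 1}, {"travel": [0.2, -1, 0], "delta_rot": [0, 0, 0], "fingers": 1}, {"travel": [0.2, -1, 0], "delta_rot": [0, 0, 0], "fingers": 1}]'

```text
clock: 8.25
tcp_pos: [0.5604, -0.0123, 0.3012]
orientation: [-0.003, 0.593, 0.805, 0.004]
wrist_force: [0.7, 0.7, -4.0]
finger_gap: 0.0247
grip_force: 79.9
```

Call:
carry_out --series '[{"travel": [0.1, -1, 0], "delta_rot": [0, 0, 0], "fingers": 1}, {"travel": [0.1, -1, 0], "delta_rot": [0, 0, 0], "fingers": 1}, {"travel": [0.1, -1, 0], "delta_rot": [0, 0, 0], "fingers": 1}, {"travel": [0.1, -1, 0], "delta_rot": [0, 0, 0], "fingers": 1}, {"travel": [0.1, -1, 0], "delta_rot": [0, 0, 0], "fingers": 1}]'

```text
clock: 8.88
tcp_pos: [0.5728, -0.1374, 0.3012]
orientation: [-0.003, 0.593, 0.805, 0.004]
wrist_force: [0.5, 0.9, -3.4]
finger_gap: 0.025
grip_force: 79.9
```

Run:
```python
from h import *
from workcell import env
s=env.get_state();c=env.read_camera("wrist");d=env.read_camera("side")
pickle.dump((s,c),open("w4.pkl","wb"))
q=s["orientation"];M=R.from_quat([*q[1:],q[0]]).as_matrix();yaw=np.arctan2(M[1,1],M[0,1])
z=np.array([0,0,-1.]);y=np.array([np.cos(.261),np.sin(.261),0]);G=np.c_[np.cross(y,z),y,z]
print(s["tcp_pos"],M.round(3).tolist(),yaw,"need rotvec",R.from_matrix(G@M.T).as_rotvec().round(4))
cs=cv2.resize(d["color"][60:210,230:400],None,fx=2.5,fy=2.5)[:375]
w=c["color"];cv2.imwrite("pics/w4.png",np.hstack([cv2.resize(w,(375*512//384*3//4,375*3//4)).copy() if 0 else w[:375,70:440],cs])[:,:,::-1])
```

```text
[ 0.57284968 -0.13738474  0.30121814] [[-0.297, 0.955, -0.001], [0.955, 0.297, 0.009], [0.009, 0.002, -1.0]] 0.30197069342774707 need rotvec [-0.0093 -0.0004 -0.041 ]
```

View pics/w4.png

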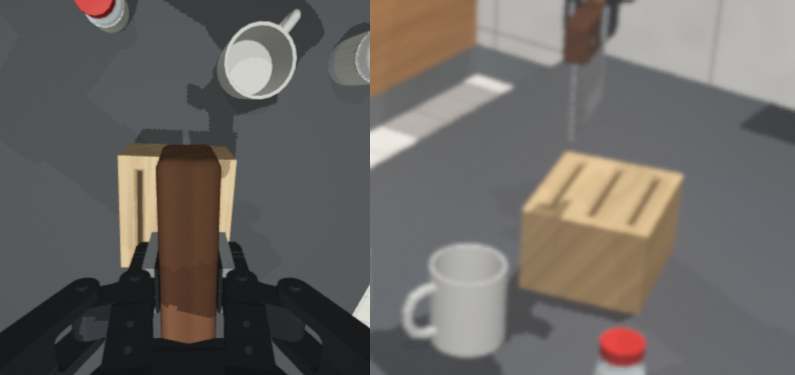

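The wrist view shows the handle gripped and centred, its far end at rows of about 147–160 and its rear end at row ~343. The side view shows the blade hanging upright above the block. From these I'll work out the handle's offset along its length.

Run:
```python
from h import *
s,c=pickle.load(open("w4.pkl","rb"));T=np.linalg.inv(c["hand_eye"])
def pr(X):
    q=np.atleast_2d(X)@T[:3,:3].T+T[:3,3];return np.c_[c["cx"]-c["fx"]*q[:,0]/q[:,2],c["cy"]+c["fy"]*q[:,1]/q[:,2]]
for dx in(-.004,0,.004):
  for zt in(-.030,-.034,-.038):
    print(dx,zt,pr([(.057+dx,-.013,zt),(.057+dx,.013,zt),(.057+dx,0,zt+.04),(-.057+dx,0,zt),(.055+dx,0,zt+.04),(.055+dx,0,zt+.12)]).round(0).tolist())
im=c["color"]
print(im[100:180:2,258].tolist()); print(im[326:356:2,258].tolist())
```

```text
-0.004 -0.03 [[228.0, 166.0], [295.0, 166.0], [260.0, 148.0], [260.0, 385.0], [260.0, 152.0], [260.0, 133.0]]
-0.004 -0.034 [[227.0, 168.0], [296.0, 168.0], [260.0, 149.0], [260.0, 393.0], [260.0, 153.0], [260.0, 133.0]]
-0.004 -0.038 [[226.0, 171.0], [297.0, 171.0], [261.0, 151.0], [260.0, 401.0], [261.0, 155.0], [260.0, 134.0]]
0 -0.03 [[228.0, 156.0], [295.0, 156.0], [260.0, 140.0], [260.0, 379.0], [260.0, 144.0], [260.0, 128.0]]
0 -0.034 [[227.0, 158.0], [296.0, 158.0], [261.0, 142.0], [260.0, 387.0], [261.0, 146.0], [260.0, 128.0]]
0 -0.038 [[225.0, 160.0], [298.0, 160.0], [261.0, 143.0], [260.0, 395.0], [261.0, 147.0], [260.0, 129.0]]
0.004 -0.03 [[227.0, 145.0], [295.0, 145.0], [260.0, 132.0], [260.0, 373.0], [260.0, 136.0], [260.0, 122.0]]
0.004 -0.034 [[226.0, 147.0], [297.0, 147.0], [261.0, 133.0], [260.0, 381.0], [261.0, 138.0], [260.0, 123.0]]
0.004 -0.038 [[225.0, 149.0], [298.0, 149.0], [261.0, 135.0], [260.0, 388.0], [261.0, 139.0], [260.0, 123.0]]
[[61, 63, 64], [62, 64, 65], [77, 80, 82], [88, 91, 93], [88, 91, 94], [88, 91, 93], [88, 91, 93], [87, 91, 93], [88, 92, 93], [87, 91, 92], [88, 92, 93], [87, 91, 93], [88, 92, 93], [88, 91, 93], [88, 91, 93], [81, 84, 86], [73, 76, 76], [83, 85, 85], [83, 85, 85], [85, 87, 87], [85, 87, 88], [79, 81, 81], [76, 73, 70], [53, 36, 26], [54, 38, 28], [54, 35, 27], [51, 33, 25], [54, 37, 27], [56, 38, 29], [57, 39, 27], [67, 45, 32], [79, 53, 37], [84, 58, 42], [86, 59, 42], [87, 59, 42], [88, 60, 43], [89, 61, 43], [88, 60, 43], [88, 61, 43], [88, 61, 43]]
[[118, 80, 58], [117, 79, 57], [118, 79, 58], [117, 80, 57], [118, 80, 58], [117, 80, 58], [117, 79, 57], [117, 79, 57], [109, 74, 54], [31, 29, 29], [24, 25, 26], [17, 19, 21], [21, 22, 25], [23, 24, 26], [25, 26, 27]]
```

Call:
carry_out --series '[{"travel": [0.03, -0.64, -1], "delta_rot": [-0.09, 0, -0.41], "fingers": 1}, {"travel": [0.03, -0.64, -1], "delta_rot": [0, 0, 0], "fingers": 1}, {"travel": [0.02, -0.64, -1], "delta_rot": [0, 0, 0], "fingers": 1}, {"travel": [0.02, -0.65, -0.96], "delta_rot": [0, 0, 0], "fingers": 1}, {"travel": [0, 0, 0], "delta_rot": [0, 0, 0], "fingers": 1}]'

```text
clock: 9.6
tcp_pos: [0.5739, -0.2004, 0.1996]
orientation: [-0.003, 0.61, 0.793, -0.001]
wrist_force: [-0.0, 1.0, -3.6]
finger_gap: 0.025
grip_force: 79.6
```

Call:
carry_out --series '[{"travel": [0, 0, -0.12], "delta_rot": [0, 0, 0], "fingers": 1}, {"travel": [0, 0, -0.12], "delta_rot": [0, 0, 0], "fingers": 1}, {"travel": [0, 0, -0.12], "delta_rot": [0, 0, 0], "fingers": 1}, {"travel": [0, 0, -0.12], "delta_rot": [0, 0, 0], "fingers": 1}]'

```text
clock: 10.1
tcp_pos: [0.5751, -0.2004, 0.1893]
orientation: [-0.001, 0.609, 0.793, -0.0]
wrist_force: [0.1, -0.4, -2.7]
finger_gap: 0.0251
grip_force: 79.7
```

Call:
carry_out --series '[{"travel": [0, -0.04, -0.12], "delta_rot": [0, 0, 0], "fingers": 1}, {"travel": [0, 0, -0.12], "delta_rot": [0, 0, 0], "fingers": 1}]'

```text
clock: 10.35
tcp_pos: [0.5751, -0.2015, 0.1862]
orientation: [-0.0, 0.609, 0.793, 0.0]
wrist_force: [-7.8, 5.1, 24.8]
finger_gap: 0.025
grip_force: 83.6
```

Call:
carry_out --series '[{"travel": [-0.07, 0.04, 0.06], "delta_rot": [0, 0, 0], "fingers": 1}, {"travel": [0, 0, 0], "delta_rot": [0, 0, 0], "fingers": 1}]'

```text
clock: 10.6
tcp_pos: [0.5741, -0.2012, 0.1863]
orientation: [0.0, 0.609, 0.793, 0.0]
wrist_force: [0.2, -0.6, 7.3]
finger_gap: 0.0248
grip_force: 81.0
```

Call:
carry_out --series '[{"travel": [0, 0, -0.1], "delta_rot": [0, 0, 0], "fingers": 1}, {"travel": [0, 0, -0.1], "delta_rot": [0, 0, 0], "fingers": 1}]'

```text
clock: 10.85
tcp_pos: [0.5743, -0.2013, 0.1861]
orientation: [0.002, 0.609, 0.793, 0.0]
wrist_force: [-9.5, 4.6, 40.7]
finger_gap: 0.0252
grip_force: 85.8
```

Call:
carry_out --series '[{"travel": [0, 0, 0.22], "delta_rot": [0, 0, 0], "fingers": 1}, {"travel": [0, 0, 0.1], "delta_rot": [0, 0, 0], "fingers": 1}]'

```text
clock: 11.1
tcp_pos: [0.5728, -0.2006, 0.1871]
orientation: [-0.002, 0.609, 0.793, -0.0]
wrist_force: [-0.6, -0.2, -3.7]
finger_gap: 0.0249
grip_force: 79.8
```

Run:
```python
from h import *
from workcell import env
s=env.get_state();c=env.read_camera("wrist");d=env.read_camera("side")
pickle.dump((s,c,d),open("w5.pkl","wb"));print(s["tcp_pos"],s["wrist_force"],s["orientation"])
a=cv2.resize(c["color"][80:230,180:340],None,fx=2.5,fy=2.5,interpolation=2)
b=cv2.resize(d["color"][90:165,285:365],None,fx=5,fy=5,interpolation=2)
cv2.imwrite("pics/w5.png",np.hstack([a,b])[:,:,::-1])
```

```text
[ 0.5728026  -0.20059319  0.18714228] [-0.55044482 -0.20616243 -3.73000995] [-1.91128506e-03  6.09122521e-01  7.93073703e-01 -4.50673921e-04]
```

View pics/w5.png

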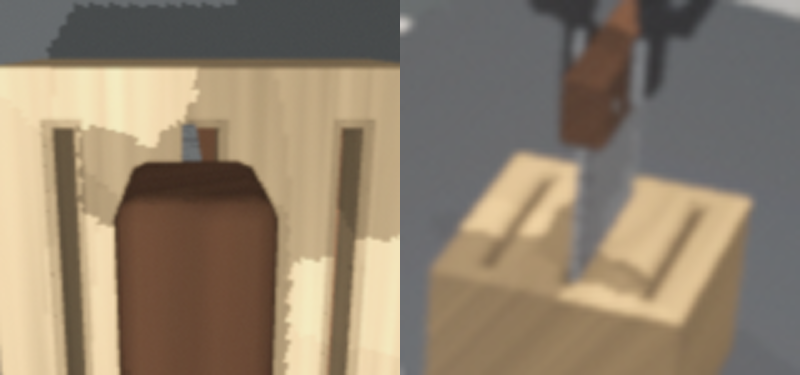

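The wrist crop shows the blade's lower corner at columns of about 182–195, left of the middle slot (198–220), and slightly slanted. So the blade is tilted a little in the grip and its edge sits about 6 mm towards -x of the block. I'll put numbers on that.

Run:
```python
from h import *
s,c,d=pickle.load(open("w5.pkl","rb"));im=c["color"].astype(int);T=np.linalg.inv(c["hand_eye"])
for v in range(128,146):
    u=np.where((im[v,245:275,2]-im[v,245:275,0])>5)[0]+245
    print(v,u.min() if len(u) else None,u.max() if len(u) else None,end="; ")
print()
def pr(X):
    q=np.atleast_2d(X)@T[:3,:3].T+T[:3,3];return np.c_[c["cx"]-c["fx"]*q[:,0]/q[:,2],c["cy"]+c["fy"]*q[:,1]/q[:,2]]
print("y=0 pts",pr([(.054,0,.092),(.0525,0,.092),(.0525,0,.02),(.0525,0.004,.092),(.0525,0.004,.02)]).round(1).tolist())
wf=lambda uv,z:None
q=s["orientation"];M=np.eye(4);M[:3,:3]=R.from_quat([*q[1:],q[0]]).as_matrix();M[:3,3]=s["tcp_pos"]
D["w"]=dict(c,world_from_camera=M@c["hand_eye"])
F=R.from_euler('z',.261)
for n,u,v in[("slotL end",65,127),("slotR end",352,127),("blade end",188.5,124),("slotL bot",72,340),("slotR bot",345,340)]:
    p=at("w",(u+.5)/2.5-.5+180,(v+.5)/2.5-.5+80,.1);print(n,p.round(4),"blockframe",F.inv().apply(p-[.576,-.204,0]).round(4))
print(pr(np.c_[np.full(3,0.0),np.zeros(3),[.09,.02,-.03]]).round(1))
```

```text
128 None None; 129 None None; 130 None None; 131 None None; 132 None None; 133 None None; 134 None None; 135 None None; 136 None None; 137 None None; 138 None None; 139 None None; 140 None None; 141 None None; 142 None None; 143 None None; 144 None None; 145 None None; 
y=0 pts [[259.6, 128.5], [259.6, 130.5], [260.3, 145.7], [264.7, 130.5], [267.6, 145.7]]
slotL end [ 0.5189 -0.16    0.1   ] blockframe [-0.0438  0.0573  0.1   ]
slotR end [ 0.6039 -0.1372  0.1   ] blockframe [0.0442 0.0574 0.1   ]
blade end [ 0.5552 -0.1493  0.1   ] blockframe [-0.0059  0.0582  0.1   ]
slotL bot [ 0.5357 -0.2285  0.1   ] blockframe [-0.0452 -0.0133  0.1   ]
slotR bot [ 0.6242 -0.2047  0.1   ] blockframe [ 0.0464 -0.0131  0.1   ]
[[259.5 194.8]
 [260.  232.3]
 [260.8 282.3]]
```

Call:
carry_out --series '[{"travel": [0.07, -0.05, 0.12], "delta_rot": [0.08, -0.32, 0], "fingers": 1}, {"travel": [0.07, -0.04, 0], "delta_rot": [0, 0, 0], "fingers": 1}, {"travel": [0, 0, 0], "delta_rot": [0, 0, 0], "fingers": 1}]'

```text
clock: 11.58
tcp_pos: [0.5765, -0.2031, 0.1904]
orientation: [0.009, 0.609, 0.793, 0.013]
wrist_force: [-0.3, -0.5, -4.0]
finger_gap: 0.0253
grip_force: 79.7
```

Call:
carry_out --series '[{"travel": [0, 0, -0.12], "delta_rot": [0, 0, 0], "fingers": 1}, {"travel": [0, 0, -0.1], "delta_rot": [0, 0, 0], "fingers": 1}, {"travel": [0, 0, -0.1], "delta_rot": [0, 0, 0], "fingers": 1}]'

```text
clock: 11.95
tcp_pos: [0.5765, -0.2028, 0.1822]
orientation: [0.009, 0.609, 0.793, 0.013]
wrist_force: [-0.9, 0.6, -2.8]
finger_gap: 0.0248
grip_force: 79.7
```

In the slot mouth, with no force. Going down.

Call:
carry_out --series '[{"travel": [0, 0, -0.12], "delta_rot": [0, 0, 0], "fingers": 1}, {"travel": [0, 0, -0.12], "delta_rot": [0, 0, 0], "fingers": 1}, {"travel": [0, 0, -0.12], "delta_rot": [0, 0, 0], "fingers": 1}, {"travel": [0, 0, -0.12], "delta_rot": [0, 0, 0], "fingers": 1}]'

```text
clock: 12.45
tcp_pos: [0.5766, -0.2029, 0.1704]
orientation: [0.009, 0.609, 0.793, 0.013]
wrist_force: [-0.0, 0.5, -2.5]
finger_gap: 0.0255
grip_force: 79.7
```

Call:
carry_out --series '[{"travel": [0, 0, -0.16], "delta_rot": [0, 0, 0], "fingers": 1}, {"travel": [0, 0, -0.16], "delta_rot": [0, 0, 0], "fingers": 1}, {"travel": [0, 0, -0.16], "delta_rot": [0, 0, 0], "fingers": 1}, {"travel": [0, 0, -0.12], "delta_rot": [0, 0, 0], "fingers": 1}]'

```text
clock: 12.95
tcp_pos: [0.5765, -0.2029, 0.1552]
orientation: [0.009, 0.609, 0.793, 0.013]
wrist_force: [-0.6, -0.0, -3.1]
finger_gap: 0.0248
grip_force: 79.7
```

Call:
carry_out --series '[{"travel": [0, 0, -0.12], "delta_rot": [0, 0, 0], "fingers": 1}, {"travel": [0, 0, -0.12], "delta_rot": [0, 0, 0], "fingers": 1}]'

```text
clock: 13.2
tcp_pos: [0.5766, -0.2029, 0.1494]
orientation: [0.009, 0.609, 0.793, 0.013]
wrist_force: [0.5, 0.6, -3.9]
finger_gap: 0.0249
grip_force: 79.7
```

Past the 35 mm mark; continuing in small steps.

Call:
carry_out --series '[{"travel": [0, 0, -0.12], "delta_rot": [0, 0, 0], "fingers": 1}, {"travel": [0, 0, -0.12], "delta_rot": [0, 0, 0], "fingers": 1}]'

```text
clock: 13.45
tcp_pos: [0.5766, -0.2029, 0.1434]
orientation: [0.009, 0.609, 0.793, 0.013]
wrist_force: [0.2, -0.2, -4.4]
finger_gap: 0.0249
grip_force: 79.7
```

Call:
carry_out --series '[{"travel": [0, 0, -0.12], "delta_rot": [0, 0, 0], "fingers": 1}, {"travel": [0, 0, -0.12], "delta_rot": [0, 0, 0], "fingers": 1}]'

```text
clock: 13.7
tcp_pos: [0.5768, -0.203, 0.1383]
orientation: [0.009, 0.609, 0.793, 0.013]
wrist_force: [-4.8, 2.8, 15.2]
finger_gap: 0.0246
grip_force: 82.2
```

The middle slot stops at ~48 mm, so it is not the deep one. I'll withdraw and try the +x slot.

Call:
carry_out --series '[{"travel": [0, 0, 0.6], "delta_rot": [0, 0, 0], "fingers": 1}, {"travel": [0, 0, 0.9], "delta_rot": [0, 0, 0], "fingers": 1}, {"travel": [0, 0, 0.9], "delta_rot": [0, 0, 0], "fingers": 1}, {"travel": [0.87, 0.23, 0], "delta_rot": [0, 0, 0], "fingers": 1}, {"travel": [0.87, 0.23, 0], "delta_rot": [0, 0, 0], "fingers": 1}]'

```text
clock: 14.32
tcp_pos: [0.621, -0.1917, 0.1993]
orientation: [0.01, 0.609, 0.793, 0.013]
wrist_force: [0.2, 0.2, -4.0]
finger_gap: 0.0252
grip_force: 80.0
```

Call:
carry_out --series '[{"travel": [0, 0, 0], "delta_rot": [0, 0, 0], "fingers": 1}, {"travel": [0, 0, -0.2], "delta_rot": [0, 0, 0], "fingers": 1}, {"travel": [0, 0, -0.16], "delta_rot": [0, 0, 0], "fingers": 1}, {"travel": [0, 0, -0.12], "delta_rot": [0, 0, 0], "fingers": 1}]'

```text
clock: 14.82
tcp_pos: [0.6194, -0.1915, 0.1852]
orientation: [0.008, 0.609, 0.793, 0.012]
wrist_force: [-1.1, 0.6, -3.4]
finger_gap: 0.025
grip_force: 79.7
```

Call:
carry_out --series '[{"travel": [0, 0, -0.12], "delta_rot": [0, 0, 0], "fingers": 1}, {"travel": [0, 0, -0.1], "delta_rot": [0, 0, 0], "fingers": 1}]'

```text
clock: 15.08
tcp_pos: [0.62, -0.1915, 0.1799]
orientation: [0.009, 0.609, 0.793, 0.013]
wrist_force: [0.6, -0.2, -3.5]
finger_gap: 0.0252
grip_force: 79.7
```

In the +x slot's mouth, again with no force.

Call:
carry_out --series '[{"travel": [0, 0, -0.2], "delta_rot": [0, 0, 0], "fingers": 1}, {"travel": [0, 0, -0.2], "delta_rot": [0, 0, 0], "fingers": 1}, {"travel": [0, 0, -0.2], "delta_rot": [0, 0, 0], "fingers": 1}, {"travel": [0, 0, -0.2], "delta_rot": [0, 0, 0], "fingers": 1}]'

```text
clock: 15.58
tcp_pos: [0.6201, -0.1913, 0.1596]
orientation: [0.009, 0.609, 0.793, 0.013]
wrist_force: [-0.8, -0.1, -2.5]
finger_gap: 0.0253
grip_force: 79.7
```

Call:
carry_out --series '[{"travel": [0, 0, -0.12], "delta_rot": [0, 0, 0], "fingers": 1}, {"travel": [0, 0, -0.12], "delta_rot": [0, 0, 0], "fingers": 1}, {"travel": [0, 0, -0.12], "delta_rot": [0, 0, 0], "fingers": 1}]'

```text
clock: 15.95
tcp_pos: [0.6203, -0.1915, 0.1513]
orientation: [0.009, 0.609, 0.793, 0.013]
wrist_force: [-2.6, 1.5, 13.7]
finger_gap: 0.0253
grip_force: 81.9
```

This slot stops at 35 mm, so the -x slot must be the deep one.

Call:
carry_out --series '[{"travel": [0, 0, 0.5], "delta_rot": [0, 0, 0], "fingers": 1}, {"travel": [0, 0, 0.9], "delta_rot": [0, 0, 0], "fingers": 1}, {"travel": [0, 0, 0.6], "delta_rot": [0, 0, 0], "fingers": 1}, {"travel": [-0.87, -0.23, 0], "delta_rot": [0, 0, 0], "fingers": 1}, {"travel": [-0.87, -0.23, 0], "delta_rot": [0, 0, 0], "fingers": 1}]'

```text
clock: 16.58
tcp_pos: [0.5765, -0.2031, 0.202]
orientation: [0.009, 0.609, 0.793, 0.013]
wrist_force: [-0.1, -0.9, -3.4]
finger_gap: 0.0249
grip_force: 79.7
```

Call:
carry_out --series '[{"travel": [-0.87, -0.23, 0], "delta_rot": [0, 0, 0], "fingers": 1}, {"travel": [-0.87, -0.23, 0], "delta_rot": [0, 0, 0], "fingers": 1}, {"travel": [0, 0, 0], "delta_rot": [0, 0, 0], "fingers": 1}, {"travel": [0, 0, -0.2], "delta_rot": [0, 0, 0], "fingers": 1}, {"travel": [0, 0, -0.2], "delta_rot": [0, 0, 0], "fingers": 1}]'

```text
clock: 17.2
tcp_pos: [0.5338, -0.2143, 0.1908]
orientation: [0.009, 0.609, 0.793, 0.013]
wrist_force: [0.1, -0.6, -3.9]
finger_gap: 0.0253
grip_force: 80.1
```

Call:
carry_out --series '[{"travel": [0, 0, -0.12], "delta_rot": [0, 0, 0], "fingers": 1}, {"travel": [0, 0, -0.12], "delta_rot": [0, 0, 0], "fingers": 1}]'

```text
clock: 17.45
tcp_pos: [0.5333, -0.2142, 0.1845]
orientation: [0.009, 0.609, 0.793, 0.013]
wrist_force: [-0.2, -0.2, -2.1]
finger_gap: 0.025
grip_force: 80.1
```

Call:
carry_out --series '[{"travel": [0, 0, -0.12], "delta_rot": [0, 0, 0], "fingers": 1}, {"travel": [0, 0, -0.2], "delta_rot": [0, 0, 0], "fingers": 1}, {"travel": [0, 0, -0.2], "delta_rot": [0, 0, 0], "fingers": 1}]'

```text
clock: 17.82
tcp_pos: [0.5331, -0.2144, 0.1717]
orientation: [0.009, 0.609, 0.793, 0.013]
wrist_force: [0.3, -0.7, -3.9]
finger_gap: 0.025
grip_force: 80.1
```

Call:
carry_out --series '[{"travel": [0, 0, -0.2], "delta_rot": [0, 0, 0], "fingers": 1}, {"travel": [0, 0, -0.2], "delta_rot": [0, 0, 0], "fingers": 1}, {"travel": [0, 0, -0.2], "delta_rot": [0, 0, 0], "fingers": 1}]'

```text
clock: 18.2
tcp_pos: [0.5331, -0.2144, 0.1567]
orientation: [0.009, 0.609, 0.793, 0.013]
wrist_force: [-0.2, -0.4, -2.9]
finger_gap: 0.0249
grip_force: 80.1
```

Call:
carry_out --series '[{"travel": [0, 0, -0.16], "delta_rot": [0, 0, 0], "fingers": 1}, {"travel": [0, 0, -0.16], "delta_rot": [0, 0, 0], "fingers": 1}, {"travel": [0, 0, -0.16], "delta_rot": [0, 0, 0], "fingers": 1}]'

```text
clock: 18.58
tcp_pos: [0.5332, -0.2144, 0.1449]
orientation: [0.009, 0.609, 0.793, 0.013]
wrist_force: [-1.1, 0.1, -1.9]
finger_gap: 0.0247
grip_force: 80.1
```

Call:
carry_out --series '[{"travel": [0, 0, -0.16], "delta_rot": [0, 0, 0], "fingers": 1}, {"travel": [0, 0, -0.16], "delta_rot": [0, 0, 0], "fingers": 1}, {"travel": [0, 0, -0.16], "delta_rot": [0, 0, 0], "fingers": 1}]'

```text
clock: 18.95
tcp_pos: [0.5331, -0.2144, 0.1328]
orientation: [0.009, 0.609, 0.793, 0.013]
wrist_force: [1.0, 0.2, -3.4]
finger_gap: 0.0249
grip_force: 80.1
```

Past 48 mm: this is the deep slot. Home is at a TCP z of about 0.1065.

Call:
carry_out --series '[{"travel": [0, 0, -0.16], "delta_rot": [0, 0, 0], "fingers": 1}, {"travel": [0, 0, -0.16], "delta_rot": [0, 0, 0], "fingers": 1}, {"travel": [0, 0, -0.16], "delta_rot": [0, 0, 0], "fingers": 1}]'

```text
clock: 19.32
tcp_pos: [0.5331, -0.2144, 0.1208]
orientation: [0.009, 0.609, 0.793, 0.013]
wrist_force: [0.7, 0.5, -3.5]
finger_gap: 0.025
grip_force: 80.1
```

Call:
carry_out --series '[{"travel": [0, 0, -0.16], "delta_rot": [0, 0, 0], "fingers": 1}, {"travel": [0, 0, -0.12], "delta_rot": [0, 0, 0], "fingers": 1}]'

```text
clock: 19.58
tcp_pos: [0.5331, -0.2144, 0.1138]
orientation: [0.009, 0.609, 0.793, 0.013]
wrist_force: [-0.5, 0.4, -4.3]
finger_gap: 0.0249
grip_force: 80.1
```

Call:
carry_out --series '[{"travel": [0, 0, -0.12], "delta_rot": [0, 0, 0], "fingers": 1}, {"travel": [0, 0, -0.12], "delta_rot": [0, 0, 0], "fingers": 1}]'

```text
clock: 19.82
tcp_pos: [0.5331, -0.2144, 0.1079]
orientation: [0.009, 0.609, 0.793, 0.013]
wrist_force: [0.2, -1.1, -2.9]
finger_gap: 0.0245
grip_force: 80.1
```

Call:
carry_out --series '[{"travel": [0, 0, -0.08], "delta_rot": [0, 0, 0], "fingers": 1}, {"travel": [0, 0, 0], "delta_rot": [0, 0, 0], "fingers": 1}]'

```text
clock: 20.08
tcp_pos: [0.5331, -0.2144, 0.1065]
orientation: [0.009, 0.609, 0.793, 0.013]
wrist_force: [-1.3, 1.6, 0.1]
finger_gap: 0.025
grip_force: 80.3
```

Call:
carry_out --series '[{"travel": [0, 0, -0.06], "delta_rot": [0, 0, 0], "fingers": 1}, {"travel": [0, 0, 0], "delta_rot": [0, 0, 0], "fingers": 1}]'

```text
clock: 20.32
tcp_pos: [0.5332, -0.2144, 0.1064]
orientation: [0.009, 0.609, 0.793, 0.013]
wrist_force: [-4.6, 1.5, 9.5]
finger_gap: 0.0248
grip_force: 81.9
```

Call:
carry_out --series '[{"travel": [0, 0, 0.06], "delta_rot": [0, 0, 0], "fingers": 0.3}, {"travel": [0, 0, 0], "delta_rot": [0, 0, 0], "fingers": 0}, {"travel": [0, 0, 0], "delta_rot": [0, 0, 0], "fingers": -0.3}, {"travel": [0, 0, 0], "delta_rot": [0, 0, 0], "fingers": -0.3}]'

```text
clock: 20.82
tcp_pos: [0.5331, -0.2144, 0.1059]
orientation: [0.009, 0.609, 0.793, 0.013]
wrist_force: [-0.3, 0.2, 0.5]
finger_gap: 0.0559
grip_force: 0.0
```

The handle is seated and released. I'll back straight up and check.

Call:
carry_out --series '[{"travel": [0, 0, 0.5], "delta_rot": [0, 0, 0], "fingers": -0.3}, {"travel": [0, 0, 1], "delta_rot": [0, 0, 0], "fingers": -0.3}, {"travel": [0, 0, 1], "delta_rot": [0, 0, 0], "fingers": -0.3}, {"travel": [0, 0, 1], "delta_rot": [0, 0, 0], "fingers": -0.3}, {"travel": [0, 0, 1], "delta_rot": [0, 0, 0], "fingers": -0.3}]'

```text
clock: 21.45
tcp_pos: [0.5332, -0.2145, 0.2204]
orientation: [0.009, 0.609, 0.793, 0.013]
wrist_force: [-0.6, -0.2, 0.7]
finger_gap: 0.0556
grip_force: 0.0
```

Run:
```python
from h import *
from workcell import env
d=env.read_camera("side");c=env.read_camera("wrist")
a=cv2.resize(d["color"][90:190,280:370],None,fx=4,fy=4,interpolation=2)
cv2.imwrite("pics/end.png",np.hstack([a,cv2.resize(c["color"],(400,400))])[:,:,::-1])
```

```text
(no output)
```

View pics/end.png

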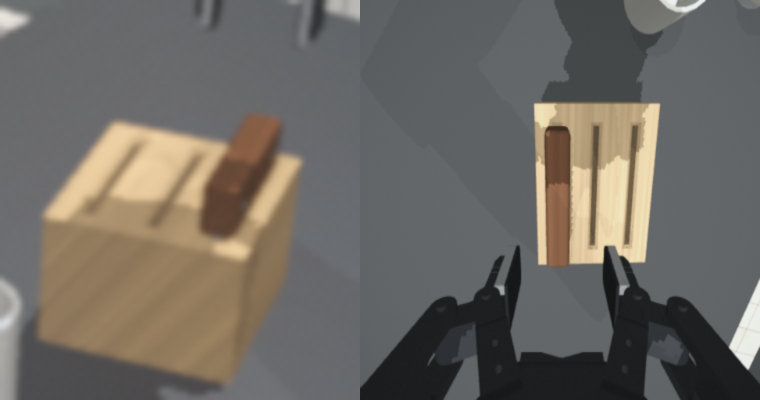

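The handle sits flush and upright on the block at the -x slot (side crop (240,175)), and the gripper is clear. Handing in.

```bash
python3 -c "
from workcell import env
print(env.hand_in())"
```

```text
the job is handed in; nothing more can be done
None
```

The big bench scraper is in the block's deep slot (the -x one), seated down to its handle and released; I handed the job in at about 21 s, but no verdict was shown.

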